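# Find the jubako by feel and put its lid on

## Robot

A 6-joint arm with a two-finger parallel gripper is mounted at the origin on the work surface. World frame = base frame: x ahead of the robot, y to its left, z up, the work surface at z = 0. Lengths are in m, angles in degrees, forces in N, time in s.
With the tool pointing down it reaches from about 0.4 to 0.825 m from the base axis. Payload 7 kg.
Tool frame: the origin (TCP) lies between the finger pads; the fingertips stand 22 mm ahead of it and the grasp point (between the pads) lies 3 mm ahead of it; z points along the fingers, y is the direction in which the jaws open and shut (so a half turn about z gives the same grasp; the last joint's range is limited). The gripper opens to 88 mm and grips with 3 to 60 N. Pads are 19 mm wide; open, the fingers measure 130 mm over their backs; the gripper's body (78 mm by 193 mm) begins 47 mm behind the grasp point.
Start: joints at [89.903, 20.546, 0.682, 0, -70.136, -16.507], TCP at [0.193, 0.647, 0.218] pointing down, gripper open.
Joint ranges: [-176.03, 176.03], [-82.01, 121.73], [-58.28, 71.71], [-173.87, 95.51], [-174.79, -0.11], [-173.66, 173.66]. Speed limits (degrees/s): [136.94, 136.94, 172.46, 180, 180, 180].

## Interface

Orientations are given as [roll, pitch, yaw] about the fixed x, y, z axes, in that order (R = Rz(yaw) Ry(pitch) Rx(roll)).
In Python, from plant import telemetry, cams, r gives the robot as it stands.
- The arm moves only by the tool carry_out, never from a script. Its argument "commands" is one flat list of numbers, 5 for each row, row after row: the shift along the world's x, y, z as a fraction of full scale, then the turn about the world's z as a fraction of full scale, then the gripper's target within -1 to 1 (shut at 1, half-way at 0, fully open at -1). In form: [x, y, z, turn, claw, x, y, z, turn, claw, ...]. A call has 1 to 8 rows; each row shifts and turns the commanded pose from where the row before left it; what a row does not reach is not made up. Full scale, the value 1, is 0.04 m for a shift and 4 degrees for a turn. A row lasts 1/10 s, in which the tool goes at most 50 mm and 8.59 degrees, less where a joint would pass 70% of its speed; a pose out of reach is approached as far as the arm can. A call with a number of a shift or a turn outside -1 to 1 is refused whole. A call with a gripper value outside its range is refused whole. The fingers move at their own pace and stop on an object; "grip_force" is the grip in N (left out, the last holds). Time passes only in rows, so rows that do not move let the fingers close. It gives the time, the measured TCP pose, the force and the opening at its end, in the units of the state.
- telemetry.get_state(): the state, without advancing time (a new reading comes with each control period).
- cams.capture(name): name is "scene" or "top" or "wrist"; returns a dict with "frame" (384x512x3 uint8, red, green, blue), "camera_matrix" (3x3 intrinsics, pixels), "camera_from_world" (4x4, takes a point from world to camera coordinates); the wrist camera has in their place "mount" (4x4, takes a point from camera to tool coordinates, whose origin is the TCP and whose axes are the flange's). Camera axes: x right, y down, z forward; pixel columns grow to the right and rows downward; lengths in m; the calibration is good to about 2 mm. A picture is of the moment at which its call begins: read the wrist's pose just before it. There is no depth.
- r.close_job(): hands the job in, once; it reports no verdict.
The state is a dict: "time_s": time; "joints": joint angles; "qd": joint speeds; "joint_torque": joint torques, N m; "tcp_pos": TCP position; "eef_rot": TCP orientation; "contact_force": force on the tool from outside, world axes, zero at the start; "moment": the same for the moment, N m; "gripper_width": finger opening in m.
Only numpy, scipy, OpenCV 4.12 (cv2) and the standard library are available. Lean on these libraries where they do the work, as an engineer would, in place of code of your own. Each camera call takes 0.05 s, during which the arm holds its last target. There are 200 camera calls.

## Task

The loaded black jubako stands a little off-centre and askew on its tray, and its mirror-black lacquer is hard to measure, so find it by feel: with closed fingertips press lightly and steadily for a moment against the near wall of its upper tier close to the left end, then close to the right end, then against the middle of its right-hand wall, never so hard that the box could slide. Then lift the lid by its red bar handle and lower it gently over the box, square with it, until it is fully down all round, and let go. Leave everything else on the table as it stands.

Things in the scene. Friction and masses are not known exactly. Their poses are not given: they have to be found in the camera images.
- tray: square dark-wood non-slip serving tray, 230 x 230 mm, 14 mm high rim, will not move; origin at the centre of its underside, z up; -x is its near side (towards the robot), +y its left, -y its right; turned at most 0.25 rad from the robot's axes. A jubako stands on its 6 mm thick floor
- tray_floor (a point): centre of the tray's floor, 6 mm above its origin, axes of the tray. The jubako stands here only roughly and its own pose is NOT measured: its centre is up to 16 mm off this point along each of the tray's x and y, and it is turned up to 0.12 rad against the tray. Loaded and hard-walled: creep in at about 10 mm/s, faster arrivals knock it; it starts to slide at about 40 N
- rim_level (a point): point of the tray's frame straight above its centre, at the height of the jubako's rim (110 mm above the tray's origin). The jubako: glossy black two-tier lacquer box, 150 mm square outside, 104 mm high, flat upright walls 6 mm thick, red inside, open at the top; its upper tier is the 52 mm below the rim
- lid: black lacquer lid, 163 mm square, 20 mm high without its handle, 0.25 to 0.4 kg, right way up on the table, hard: lower it at 10 to 15 mm/s. 6 mm plate, 14 mm deep skirt that goes outside the box's walls with about 1.5 mm play on each side (3 mm at its flared lower edge). Origin: centre of the skirt's lower edge. Fits in any quarter turn. Fully home its origin is 96 mm above the tray's origin
- lid_handle (a point): grip point in the red bar handle on the middle of the lid: the bar is 66 mm long along the lid's x, 14 mm wide along its y, 28 mm high, standing on the plate; this point lies on its centre line, 41 mm above the lid's origin and 7 mm below the bar's top
- cruet: empty glass soy cruet with a push-button spout, 66 mm across, 130 mm high, beyond the tray; origin under its centre. A bystander
- pick_holder: small wooden toothpick holder with a turning cap, 42 mm across, 66 mm high; origin under its centre. A bystander
- rest_a: dark blue ceramic chopstick rest, 18 x 50 x 12 mm, on the robot's side; origin under its centre. A bystander
- rest_b: white ceramic chopstick rest, 18 x 50 x 12 mm, on the robot's side; origin under its centre. A bystander
- teacup: blue-patterned ceramic tea cup, 72 mm across, 82 mm high; origin under its centre. A bystander
- soy_dish: flat white soy dish, 92 mm across, 18 mm high; origin under its centre. A bystander
- rice_bowl: dark blue rice bowl, 116 mm across, 60 mm high; origin under its centre. A bystander

How it is judged:
By the outcome, as a careful person would: the job done as asked, in the order asked, and still so for the second after the job is handed in, with the robot touching nothing.
It also fails if it takes over 69 s, if anything falls off the work surface, if the arm or the gripper's body presses on something with over 40 N, if the wrist force passes 120 N, or if a joint passes its speed limit or range.

## Working session

There is one attempt and no reset: what is moved stays moved. The work goes in short steps, Python scripts to look and compute and a tool call to move; the robot and the scene stay as the last step left them, time stands still between calls to the robot, and variables do not carry over. Pictures are saved under pics/ and viewed, about 8 in all and at most 12, crops included, and the job is handed in when it is done.

Besides the shell and the picture viewer there is one more tool, called after "Emit:" as name(argument=value, ...) on one line, values as JSON. carry_out: Moves the arm, as the interface text tells. Shift numbers are shares of 0.04 m and turn numbers shares of 4 degrees, none past 1 either way. Its arguments: {"type":"object","properties":{"commands":{"type":"array"},"grip_force":{"type":"number"}},"required":["commands"]}

```bash
mkdir -p pics; ls; python3 - <<'E'
from plant import telemetry, cams
import cv2, numpy as np
s=telemetry.get_state();print(s)
for n in ("scene","top"):
    c=cams.capture(n); np.savez(f"{n}.npz",**c)
    cv2.imwrite(f"pics/{n}.png",cv2.resize(c["frame"][:,:,::-1],(800,600),interpolation=cv2.INTER_CUBIC))
    print(n,np.round(c["camera_matrix"],1).tolist(),np.round(c["camera_from_world"],3).tolist())
E
```

```text
pics
{'time_s': 0.0, 'joints': array([ 8.99024366e+01,  2.05909552e+01,  6.34494967e-01, -1.90683413e-02,
       -7.01350193e+01, -1.65066700e+01]), 'qd': array([-0.07276261, -0.05691985, -0.03766653, -0.04980102,  0.08912984,
        0.00649902]), 'joint_torque': array([ 1.72301275e-04, -5.82718384e+01,  2.93053293e+01,  6.99734464e+00,
        6.72531605e-03, -1.66050236e-04]), 'tcp_pos': array([0.1927798 , 0.646374  , 0.21673689]), 'eef_rot': array([ 1.79907197e+02, -8.80741389e-03, -1.66107201e+01]), 'contact_force': array([-0.31699052, -0.64921136,  0.71371159]), 'moment': array([ 0.03423458,  0.02730821, -0.00457509]), 'gripper_width': 0.08755904016333531}
scene [[486.7, 0.0, 260.4], [0.0, 486.7, 189.5], [0.0, 0.0, 1.0]] [[-0.694, 0.72, 0.007, 0.405], [0.613, 0.595, -0.521, -0.295], [-0.379, -0.357, -0.854, 1.66], [0.0, 0.0, 0.0, 1.0]]
top [[487.0, 0.0, 257.0], [0.0, 487.0, 189.9], [0.0, 0.0, 1.0]] [[0.004, -1.0, -0.001, -0.015], [-0.998, -0.004, -0.067, 0.563], [0.067, 0.001, -0.998, 1.587], [0.0, 0.0, 0.0, 1.0]]
```

View pics/top.png

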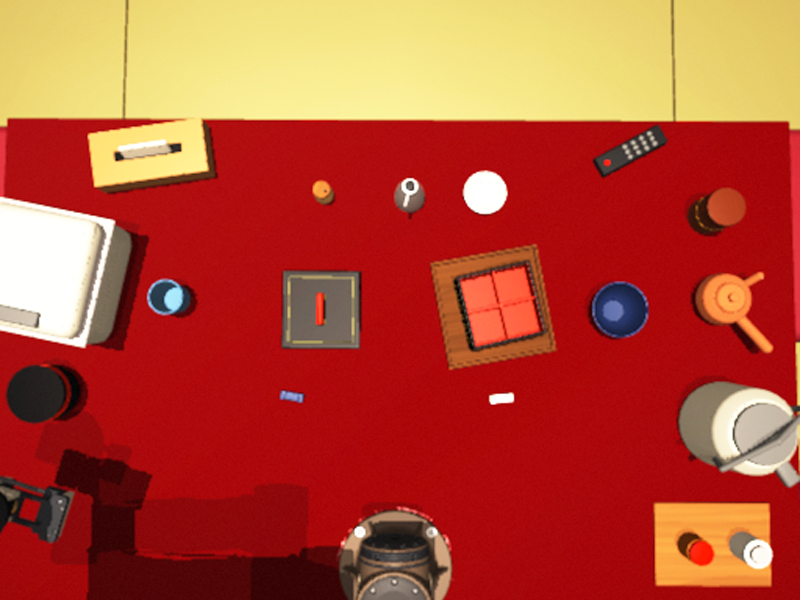

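View pics/scene.png

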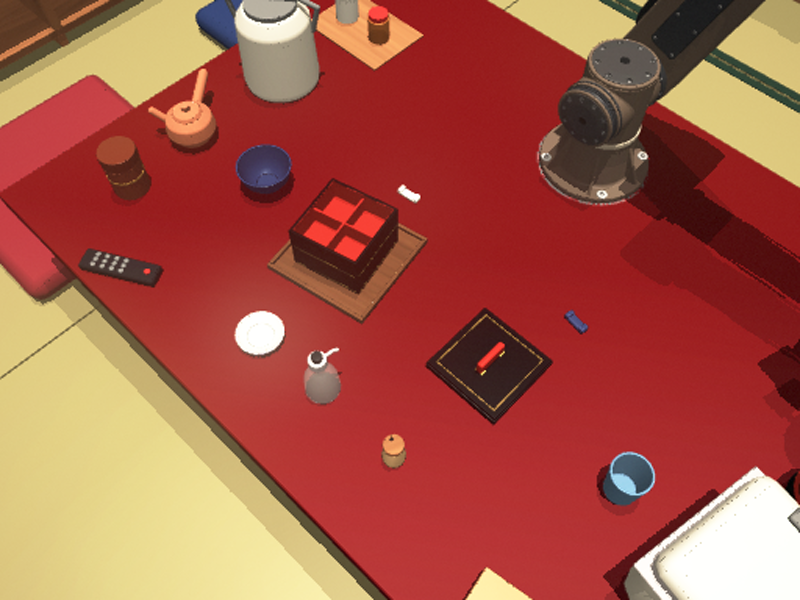

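The top view shows the lid at about (320,309), its bar along world x. The tray is at about (493,307), turned slightly, with the white rest on its near side at (501,398). I'll enlarge this.

```bash
cat > h.py <<'E'
import numpy as np
def ray(n,u,v,z):
    c=np.load(f"{n}.npz");K=c["camera_matrix"];T=c["camera_from_world"]
    d=T[:3,:3].T@np.linalg.inv(K)@[u,v,1];o=-T[:3,:3].T@T[:3,3]
    return (o+d*(z-o[2])/d[2])[:2]
def proj(n,p):
    c=np.load(f"{n}.npz");q=c["camera_matrix"]@(c["camera_from_world"]@[*p,1])[:3];return q[:2]/q[2]
E
python3 - <<'E'
import numpy as np,cv2
f=np.load("top.npz")["frame"][:,:,::-1]
g=cv2.resize(f[150:270,175:365],None,fx=4,fy=4,interpolation=cv2.INTER_CUBIC)
g=np.clip(g.astype(float)*1.3+15,0,255).astype(np.uint8)
cv2.imwrite("pics/c1.png",g)
E
```

```text
(no output)
```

View pics/c1.png

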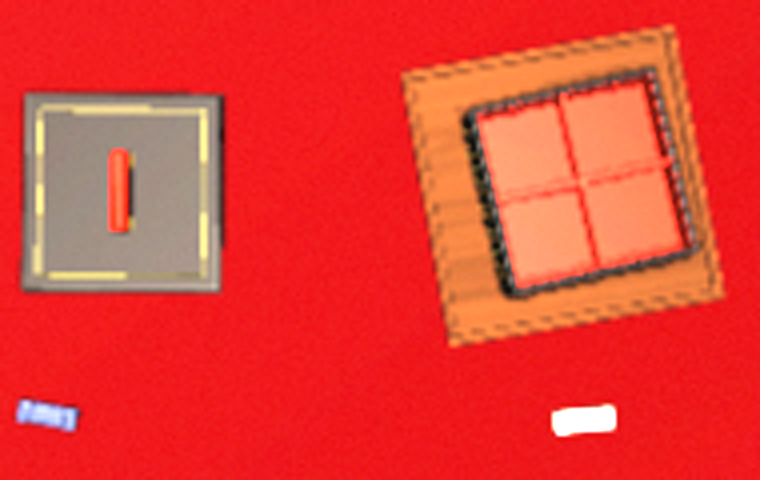

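```bash
python3 - <<'E'
from h import *
def P(c,z): return ray("top",175+(c[0]+.5)/4-.5,150+(c[1]+.5)/4-.5,z)
def quad(cs,z):
    q=np.array([P(c,z) for c in cs]); e=[q[1]-q[0],q[2]-q[1],q[3]-q[2],q[0]-q[3]]
    a=[(np.degrees(np.arctan2(*v[::-1]))+90*k) for k,v in enumerate(e)]
    a=[(x+45)%90-45 for x in a]
    print(q.mean(0).round(4),"ang",np.round(a,2),np.mean(a).round(2),"len",np.round([np.linalg.norm(v) for v in e],4)); print(q.round(4).tolist())
print("tray");quad([(403,73),(673,27),(724,297),(452,347)],.014)
print("box inner");quad([(478,117),(650,82),(690,240),(515,288)],.108)
print("box outer");quad([(470,112),(656,70),(697,247),(510,295)],.11)
print("lid");quad([(25,94),(222,95),(220,291),(23,290)],.02)
print("bar",P((119,148),.048),P((119,233),.048))
print("restb",[P(c,.012).round(4) for c in [(552,410),(614,405),(616,429),(556,435)]])
print("resta",[P(c,.012).round(4) for c in [(22,400),(78,407),(74,430),(17,422)]])
E
```

```text
tray
[ 0.5438 -0.2053] ang [ 9.94 10.21 10.6  10.18] 10.23 len [0.2276 0.2271 0.2277 0.2297]
[[0.6366, -0.073], [0.6758, -0.2972], [0.4523, -0.3374], [0.4104, -0.1136]]
box inner
[ 0.5417 -0.2099] ang [11.76 13.78 15.52 12.12] 13.29 len [0.1371 0.1268 0.1411 0.1359]
[[0.5917, -0.1281], [0.6197, -0.2624], [0.4965, -0.2926], [0.4588, -0.1567]]
box outer
[ 0.5422 -0.2097] ang [12.99 12.6  14.58 12.25] 13.1 len [0.1489 0.1412 0.1498 0.1454]
[[0.5954, -0.1217], [0.6289, -0.2668], [0.4911, -0.2976], [0.4534, -0.1526]]
lid
[0.5364 0.1579] ang [-0.06 -0.14 -0.06  0.25] -0.0 len [0.1627 0.1615 0.1616 0.1615]
[[0.6172, 0.2393], [0.617, 0.0766], [0.4556, 0.077], [0.4557, 0.2386]]
bar [0.57076157 0.15808675] [0.50194805 0.1573112 ]
restb [array([ 0.3592, -0.1958]), array([ 0.3635, -0.2467]), array([ 0.3439, -0.2483]), array([ 0.3388, -0.199 ])]
resta [array([0.3656, 0.2394]), array([0.36  , 0.1933]), array([0.3413, 0.1963]), array([0.3476, 0.2432])]
```

Emit:
carry_out(commands=[0.3,-0.6,0,-1,1,0.5,-1,0,-1,1,0.5,-1,0,-1,1,0.5,-1,0,-1,1,0.5,-1,0,-1,1,0.5,-1,0,-1,1,0.5,-1,0,-1,1,0.5,-1,0,-1,1], grip_force=25)

```text
time_s: 0.9
tcp_pos: [0.3452, 0.3409, 0.2175]
eef_rot: [180.0, 0.0, -48.8]
contact_force: [0.2, -0.1, 1.1]
gripper_width: 0.0288
```

Emit:
carry_out(commands=[0.25,-1,0,-1,1,0.25,-1,0,-1,1,0.25,-1,0,-1,1,0.25,-1,0,-1,1,0.25,-1,0,-1,1,0.25,-1,0,-1,1,0.25,-1,0,-1,1,0.25,-1,0,0,1])

```text
time_s: 1.7
tcp_pos: [0.4247, 0.0212, 0.2177]
eef_rot: [-180.0, 0.0, -76.7]
contact_force: [0.5, -0.2, -0.2]
gripper_width: 0.0007
```

Emit:
carry_out(commands=[0,-1,0,0,1,0,-1,0,0,1,0,-1,0,0,1,0,-1,-0.6,0,1,0,-0.6,-0.8,0,1,0,-0.3,-0.8,0,1,0,-0.1,-0.5,0,1,0,0,-0.15,0,1])

```text
time_s: 2.5
tcp_pos: [0.4229, -0.1778, 0.1013]
eef_rot: [179.7, 0.1, -76.7]
contact_force: [0.6, 1.3, 0.6]
gripper_width: 0.0005
```

Emit:
carry_out(commands=[0.0245,0.0055,0,0,1,0.0245,0.0055,0,0,1,0.0245,0.0055,0,0,1,0.0245,0.0055,0,0,1,0.0245,0.0055,0,0,1,0.0245,0.0055,0,0,1,0.0245,0.0055,0,0,1,0.0245,0.0055,0,0,1])

```text
time_s: 3.3
tcp_pos: [0.4328, -0.1754, 0.1037]
eef_rot: [180.0, 0.0, -76.6]
contact_force: [0.4, -0.8, -0.3]
gripper_width: 0.0005
```

```bash
python3 - <<'E'
from plant import telemetry, cams
import cv2, numpy as np
s=telemetry.get_state();print(s["tcp_pos"],s["eef_rot"],s["contact_force"])
c=cams.capture("wrist");np.savez("w1.npz",**c,pos=s["tcp_pos"],rot=s["eef_rot"]);print(c["mount"].round(3).tolist())
cv2.imwrite("pics/w1.png",cv2.resize(c["frame"][:,:,::-1],(800,600),interpolation=cv2.INTER_CUBIC))
E
```

```text
[ 0.4327936  -0.17537982  0.10368598] [ 1.79998126e+02  2.33246452e-04 -7.66013838e+01] [ 0.4263973  -0.76320192 -0.27006585]
[[0.0, -0.955, -0.298, 0.082], [1.0, 0.0, 0.001, 0.0], [-0.0, -0.298, 0.955, -0.167], [0.0, 0.0, 0.0, 1.0]]
```

View pics/w1.png

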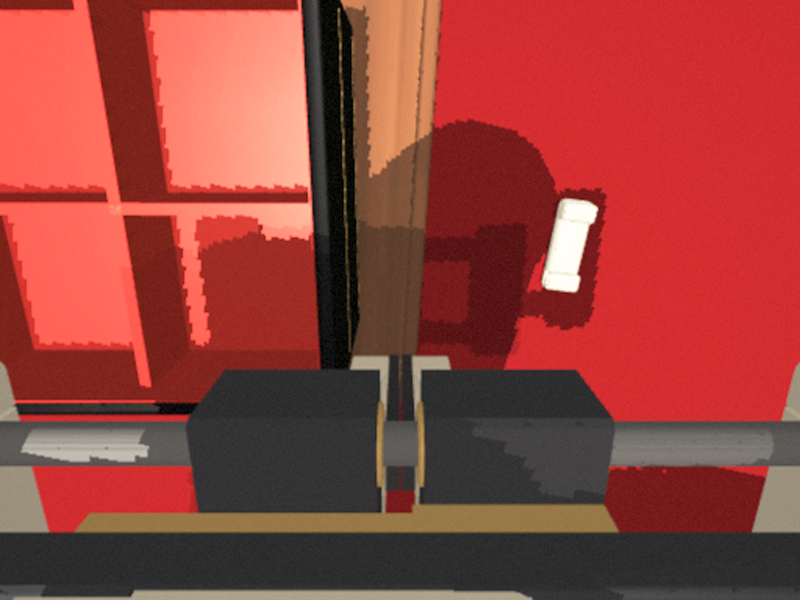

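Wrist view: the near wall's inner rim edge runs from (303,0) to (322,370), the near-left corner is at about (350,365), and the fingertips are at columns 352–450. I'll compute where the wall is relative to the fingers.

```bash
cat >> h.py <<'E'
from scipy.spatial.transform import Rotation as Ro
def wray(n,u,v,z,s=1.5625):
    c=np.load(f"{n}.npz");K=c["camera_matrix"];M=c["mount"]
    R=Ro.from_euler("xyz",c["rot"],degrees=True).as_matrix()
    d=R@M[:3,:3]@np.linalg.inv(K)@[(u+.5)/s-.5,(v+.5)/s-.5,1];o=c["pos"]+R@M[:3,3]
    return (o+d*(z-o[2])/d[2])[:2]
E
python3 - <<'E'
from h import *
import cv2
a,b=[wray("w1",*p,.11) for p in [(303,0),(322,370)]]
print(a,b,np.degrees(np.arctan2(*(b-a)))) 
n=np.array([np.cos(np.radians(13)),np.sin(np.radians(13))]);pos=np.load("w1.npz")["pos"][:2]
d=b-a;d/=np.linalg.norm(d);nn=np.array([d[1],-d[0]]);nn*=np.sign(nn@n);print("normal deg",np.degrees(np.arctan2(nn[1],nn[0])),"inner dist from TCP",(a-pos)@nn,"outer",(a-pos)@nn-.006)
for z in(.082,.1,.12): print(z,[((wray("w1",u,357,z)-pos)@n).round(4) for u in (352,450)])
f=np.load("w1.npz")["frame"][:,:,::-1][130:270,100:310]
E
```

```text
[ 0.4873623  -0.28608428] [ 0.46023542 -0.17216864] -13.394455826779033
normal deg 13.394455826779035 inner dist from TCP 0.027439235475913426 outer 0.021439235475913428
0.082 [np.float64(0.0195), np.float64(-0.0214)]
0.1 [np.float64(0.0176), np.float64(-0.0193)]
0.12 [np.float64(0.0156), np.float64(-0.0171)]
```

Emit:
carry_out(commands=[0.018,0.004,0,0,1,0.018,0.004,0,0,1,0.018,0.004,0,0,1])

```text
time_s: 3.65
tcp_pos: [0.4349, -0.1749, 0.1036]
eef_rot: [180.0, 0.0, -76.6]
contact_force: [0.6, 0.0, 1.0]
gripper_width: 0.0004
```

Emit:
carry_out(commands=[0.018,0.004,0,0,1,0.018,0.004,0,0,1])

```text
time_s: 3.85
tcp_pos: [0.4364, -0.1746, 0.1036]
eef_rot: [180.0, -0.0, -76.6]
contact_force: [0.3, 0.6, 0.3]
gripper_width: 0.0006
```

Emit:
carry_out(commands=[0.018,0.004,0,0,1,0.018,0.004,0,0,1])

```text
time_s: 4.05
tcp_pos: [0.4378, -0.1743, 0.1037]
eef_rot: [180.0, 0.0, -76.6]
contact_force: [-0.2, -0.2, 0.2]
gripper_width: 0.0005
```

Emit:
carry_out(commands=[0.012,0.003,0,0,1,0.012,0.003,0,0,1])

```text
time_s: 4.25
tcp_pos: [0.4388, -0.1741, 0.1037]
eef_rot: [180.0, -0.0, -76.6]
contact_force: [-0.8, -0.0, -1.1]
gripper_width: 0.0004
```

Emit:
carry_out(commands=[0.012,0.003,0,0,1,0.012,0.003,0,0,1])

```text
time_s: 4.45
tcp_pos: [0.4397, -0.1738, 0.1037]
eef_rot: [180.0, 0.0, -76.6]
contact_force: [-0.1, -0.2, -0.7]
gripper_width: 0.0003
```

```bash
python3 - <<'E'
from plant import telemetry, cams
import cv2, numpy as np
s=telemetry.get_state();print(s["tcp_pos"],s["contact_force"],s["moment"])
c=cams.capture("wrist");np.savez("w2.npz",**c,pos=s["tcp_pos"],rot=s["eef_rot"])
cv2.imwrite("pics/w2.png",cv2.resize(c["frame"][150:290,160:320,::-1],None,fx=4,fy=4,interpolation=cv2.INTER_CUBIC))
E
```

```text
[ 0.43971005 -0.17380787  0.10365295] [-0.07770156 -0.20619617 -0.7378581 ] [ 0.10722064 -0.02256593  0.00277672]
```

View pics/w2.png

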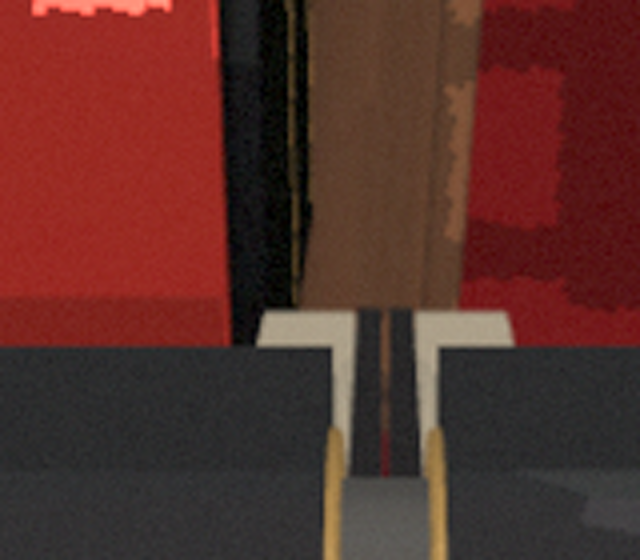

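The crop shows the rim top face at columns 222–262 (row 200), the wall foot at about 305, and the fingertip edge (row 310) at columns 262–510.

```bash
python3 - <<'E'
from h import *
c=np.load("w2.npz");print(c["camera_matrix"].round(1).tolist());pos=c["pos"][:2]
t=np.radians(13.4);n=np.array([np.cos(t),np.sin(t)]);y=np.array([-n[1],n[0]])
def q(u,v,z):
    p=wray("w2",160+(u+.5)/4-.5,150+(v+.5)/4-.5,z,1)-pos;return np.round([p@n*1000,p@y*1000],1)
for a in [(222,200,.11),(262,200,.11),(231,340,.11),(305,250,.006),(295,250,.058),(262,310,.0817),(510,310,.0817),(262,310,.1),(510,310,.1)]: print(a,q(*a))
E
```

```text
[[316.3, 0.0, 255.9], [0.0, 316.3, 188.0], [0.0, 0.0, 1.0]]
(222, 200, 0.11) [ 21.4 -25.2]
(262, 200, 0.11) [ 16.  -25.2]
(231, 340, 0.11) [21.  -4.5]
(305, 250, 0.006) [17.4 23.4]
(295, 250, 0.058) [15.7  2.7]
(262, 310, 0.0817) [19.5  3.8]
(510, 310, 0.0817) [-20.9   3.8]
(262, 310, 0.1) [17.6 -4.5]
(510, 310, 0.1) [-18.9  -4.5]
```

Emit:
carry_out(commands=[0.0165,0.004,0,0,1,0.0165,0.004,0,0,1,0.0165,0.004,0,0,1])

```text
time_s: 4.8
tcp_pos: [0.4417, -0.1733, 0.1036]
eef_rot: [180.0, 0.0, -76.6]
contact_force: [0.6, -0.2, 0.3]
gripper_width: 0.0006
```

Emit:
carry_out(commands=[0.0165,0.004,0,0,1,0.0165,0.004,0,0,1,0.0165,0.004,0,0,1])

```text
time_s: 5.1
tcp_pos: [0.4437, -0.1728, 0.1037]
eef_rot: [180.0, -0.0, -76.6]
contact_force: [0.3, 0.6, 0.3]
gripper_width: 0.0003
```

Emit:
carry_out(commands=[0.0165,0.004,0,0,1,0.0165,0.004,0,0,1])

```text
time_s: 5.3
tcp_pos: [0.445, -0.1725, 0.1037]
eef_rot: [180.0, 0.0, -76.6]
contact_force: [0.4, -0.6, -0.1]
gripper_width: 0.0006
```

Emit:
carry_out(commands=[0.0165,0.004,0,0,1,0.0165,0.004,0,0,1])

```text
time_s: 5.5
tcp_pos: [0.4464, -0.1722, 0.1037]
eef_rot: [-180.0, 0.0, -76.6]
contact_force: [0.5, -0.4, 1.0]
gripper_width: 0.0006
```

Emit:
carry_out(commands=[0.0165,0.004,0,0,1,0.0165,0.004,0,0,1])

```text
time_s: 5.7
tcp_pos: [0.4477, -0.1719, 0.1037]
eef_rot: [180.0, -0.0, -76.6]
contact_force: [0.7, 1.0, 0.4]
gripper_width: 0.0005
```

```bash
python3 - <<'E'
from plant import telemetry, cams
import cv2, numpy as np
s=telemetry.get_state();print(s["tcp_pos"],s["contact_force"],s["moment"])
c=cams.capture("wrist");np.savez("w3.npz",**c,pos=s["tcp_pos"],rot=s["eef_rot"])
a=cv2.resize(c["frame"][170:290,170:320,::-1],None,fx=4,fy=4,interpolation=cv2.INTER_CUBIC)
d=cams.capture("scene");b=d["frame"][95:205,160:290,::-1]
b=cv2.resize(b,(567,480),interpolation=cv2.INTER_CUBIC)
im=np.hstack([a[:, :],b])
im=np.clip(im.astype(float)*1.5+15,0,255).astype(np.uint8)
cv2.imwrite("pics/w3.png",cv2.resize(im,(800,int(480*800/im.shape[1]))) if 0 else np.hstack([im[:,100:480],im[:,600:1020]]))
E
```

```text
[ 0.44767744 -0.17187447  0.10366943] [0.65090437 0.96879669 0.42396611] [ 0.09960429 -0.06390912 -0.03204414]
```

View pics/w3.png

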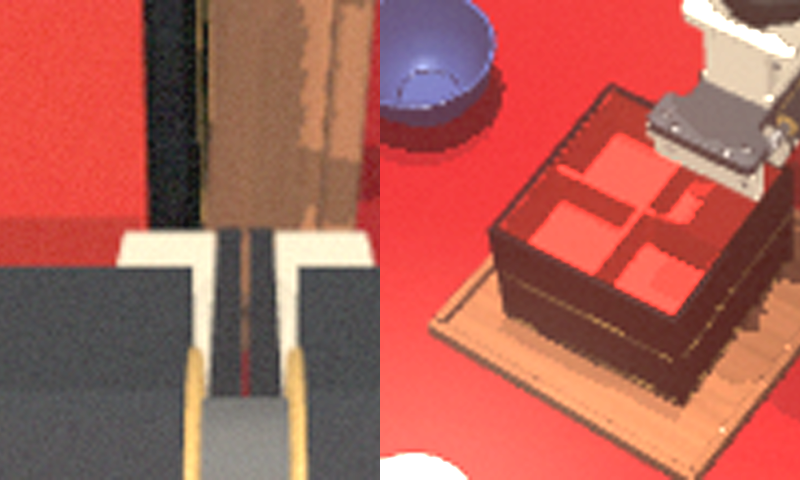

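The wrist half shows the light finger shoulder (cols 120–375, row 230) overlapping the rim band (145–195), so the finger is stepped. I'll project candidate finger geometry into the scene view before going on.

```bash
python3 - <<'E'
from h import *
c=np.load("w3.npz");pos=c["pos"];R=Ro.from_euler("xyz",c["rot"],degrees=True).as_matrix()
def sc(p):
    u,v=proj("scene",p);return np.round([380+(u-160)*4.36,(v-95)*4.364])
for z in (.022,.003,-.007,-.02,-.044,-.06):
    print(z,"z",round(pos[2]-z,3),[sc(pos+R@[x,y,z]).tolist() for y in(-.021,.021) for x in(-.0095,.0095)])
M=c["mount"];K=c["camera_matrix"]
def wp(p):
    q=K@(np.linalg.inv(M)@[*p,1])[:3];q=q[:2]/q[2];return np.round([(q[0]-170)*4-100,(q[1]-170)*4])
for z in (.022,.003,-.007,-.02,-.044): print(z,[wp([.0095,y,z]).tolist() for y in(-.021,-.01,.01,.021)],wp([-.0095,.021,z]))
E
```

```text
0.022 z 0.082 [[773.0, 202.0], [750.0, 191.0], [804.0, 161.0], [781.0, 150.0]]
0.003 z 0.101 [[773.0, 185.0], [749.0, 174.0], [804.0, 143.0], [781.0, 132.0]]
-0.007 z 0.111 [[773.0, 176.0], [749.0, 165.0], [804.0, 134.0], [781.0, 123.0]]
-0.02 z 0.124 [[773.0, 164.0], [749.0, 153.0], [804.0, 122.0], [781.0, 111.0]]
-0.044 z 0.148 [[772.0, 142.0], [748.0, 130.0], [804.0, 100.0], [780.0, 88.0]]
-0.06 z 0.164 [[772.0, 126.0], [747.0, 115.0], [804.0, 84.0], [780.0, 73.0]]
0.022 [[109.0, 152.0], [178.0, 152.0], [303.0, 152.0], [371.0, 152.0]] [368. 260.]
0.003 [[95.0, 199.0], [171.0, 199.0], [309.0, 199.0], [384.0, 199.0]] [380. 316.]
-0.007 [[87.0, 227.0], [167.0, 227.0], [312.0, 227.0], [392.0, 227.0]] [387. 350.]
-0.02 [[76.0, 270.0], [161.0, 270.0], [317.0, 270.0], [403.0, 270.0]] [398. 400.]
-0.044 [[48.0, 367.0], [148.0, 367.0], [330.0, 367.0], [430.0, 367.0]] [422. 514.]
```

```bash
python3 - <<'E'
from h import *
from plant import telemetry
s=telemetry.get_state();print(s["joints"],s["tcp_pos"])
c=np.load("w1.npz");pos=c["pos"][:2]
t=np.radians(13.4);n=np.array([np.cos(t),np.sin(t)]);y=np.array([-n[1],n[0]])
for a in [(100,405,.11),(100,413,.11),(100,398,.11),(350,365,.11),(570,200,.012),(560,290,.012),(318,180,.11),(118,208,.108)]:
    w=wray("w1",*a);p=w-pos;print(a,w.round(4),np.round([p@n*1000,p@y*1000],1))
import cv2
f=np.load("w3.npz")["frame"];np.set_printoptions(linewidth=200)
print(f[215:300:3,196].sum(1), f[215:300:3,205].sum(1))
cv2.imwrite("pics/w3b.png",np.clip(cv2.resize(f[190:384,60:260,::-1],None,fx=3,fy=3,interpolation=cv2.INTER_CUBIC)*2.0+30,0,255).astype(np.uint8))
E
```

```text
[ 2.57295657e+00  8.49105881e+00 -3.23546221e+01  1.33933702e-03
 -4.91526031e+01  1.08221521e+01] [ 0.44771246 -0.17188165  0.10366271]
(100, 405, 0.11) [ 0.5368 -0.1394] [109.5  10.9]
(100, 413, 0.11) [ 0.5366 -0.136 ] [110.1  14.2]
(100, 398, 0.11) [ 0.5369 -0.1423] [109.   8.]
(350, 365, 0.11) [ 0.4509 -0.1764] [17.4 -5.2]
(570, 200, 0.012) [ 0.3587 -0.2467] [-88.6 -52.2]
(560, 290, 0.012) [ 0.3479 -0.1992] [-88.1  -3.5]
(318, 180, 0.11) [ 0.4739 -0.2373] [ 25.6 -69.7]
(118, 208, 0.108) [ 0.5362 -0.2131] [ 91.8 -60.6]
[215 222 220 208 188 183 194 156 128 125 133 119 141 126 133 114 119 129 145 144 147 153 146 153 150 151 146 150 139] [218 227 222 204 175 193 190 169 137 129 120 130 123 128 118 131 126 126 144 142 143 149 146 151 144 137 151 152 146]
```

View pics/w3b.png

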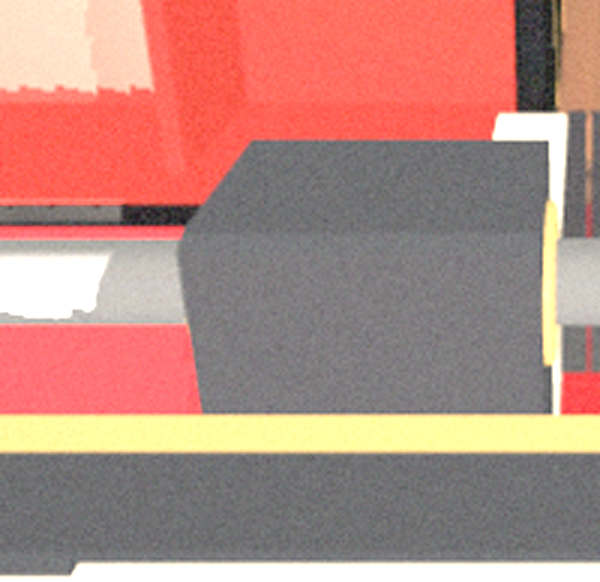

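The finger overlaps the rim in plan with no force, so the tips may still be above it. I'll back off, lower 18 mm and look again. That height is safe whichever finger geometry is right.

Emit:
carry_out(commands=[-0.2,-0.05,0,0,1,-0.24,-0.055,0,0,1,0,0,-0.1,0,1,0,0,-0.2,0,1,0,0,-0.15,0,1,0,0,0,0,1])

```text
time_s: 6.4
tcp_pos: [0.4293, -0.176, 0.0845]
eef_rot: [179.9, 0.0, -76.6]
contact_force: [-0.8, 0.6, -0.5]
gripper_width: 0.0002
```

```bash
python3 - <<'E'
from plant import telemetry, cams
import cv2, numpy as np
s=telemetry.get_state();print(s["tcp_pos"],s["contact_force"],s["moment"])
c=cams.capture("wrist");np.savez("w4.npz",**c,pos=s["tcp_pos"],rot=s["eef_rot"])
a=cv2.resize(c["frame"][150:290,140:320,::-1],None,fx=4,fy=4,interpolation=cv2.INTER_CUBIC)
cv2.imwrite("pics/w4.png",np.clip(a*1.4+10,0,255).astype(np.uint8))
E
```

```text
[ 0.42933778 -0.17604461  0.08446843] [-0.81745712  0.5843534  -0.53050757] [0.13444079 0.00866687 0.03526493]
```

View pics/w4.png

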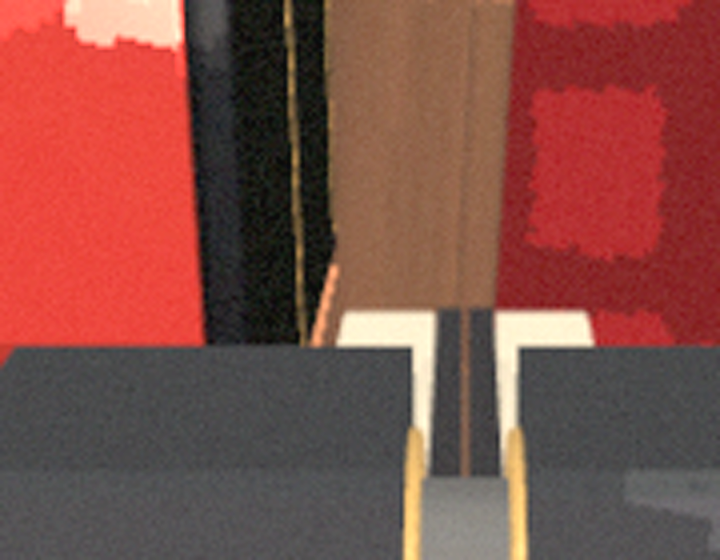

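The wrist view shows the fingers (cols 340–590) well clear of the near wall (rim about 190–240, foot about 330). I'll creep in again at the lower height.

Emit:
carry_out(commands=[0.0195,0.0045,0,0,1,0.0195,0.0045,0,0,1,0.0195,0.0045,0,0,1,0.0195,0.0045,0,0,1,0.0165,0.004,0,0,1])

```text
time_s: 6.95
tcp_pos: [0.434, -0.1752, 0.0858]
eef_rot: [-180.0, -0.0, -76.6]
contact_force: [0.2, -0.5, -0.2]
gripper_width: -0.0
```

Emit:
carry_out(commands=[0.0165,0.004,0,0,1,0.0165,0.004,0,0,1])

```text
time_s: 7.15
tcp_pos: [0.4352, -0.1749, 0.0857]
eef_rot: [-180.0, -0.0, -76.6]
contact_force: [0.2, -0.8, -0.2]
gripper_width: 0.0002
```

Emit:
carry_out(commands=[0.0165,0.004,0,0,1,0.0165,0.004,0,0,1])

```text
time_s: 7.35
tcp_pos: [0.4365, -0.1746, 0.0857]
eef_rot: [180.0, -0.0, -76.6]
contact_force: [-0.0, -0.1, 0.2]
gripper_width: 0.0006
```

Emit:
carry_out(commands=[0.0165,0.004,0,0,1,0.0165,0.004,0,0,1])

```text
time_s: 7.55
tcp_pos: [0.4378, -0.1742, 0.0856]
eef_rot: [180.0, 0.0, -76.6]
contact_force: [-0.0, 0.4, 0.8]
gripper_width: 0.0001
```

Emit:
carry_out(commands=[0.0165,0.004,0,0,1,0.0165,0.004,0,0,1])

```text
time_s: 7.75
tcp_pos: [0.4391, -0.1739, 0.0857]
eef_rot: [180.0, 0.0, -76.6]
contact_force: [0.2, 0.0, -0.6]
gripper_width: 0.0005
```

Emit:
carry_out(commands=[0.0165,0.004,0,0,1,0.0165,0.004,0,0,1])

```text
time_s: 7.95
tcp_pos: [0.4396, -0.1738, 0.0855]
eef_rot: [179.9, 0.0, -76.6]
contact_force: [-3.4, -1.5, 3.3]
gripper_width: 0.0006
```

Contact came with an upward force component, which looks like a sloped surface or shoulder on the rim. I'll back off, raise, and look at the finger shape itself in the scene camera.

Emit:
carry_out(commands=[-0.2,-0.045,0,0,1,-0.15,-0.035,0.5,0,1,0,0,1,0,1,0,0,1,0,1,0,0,0.8,0,1,0,0,0,0,1])

```text
time_s: 8.55
tcp_pos: [0.4288, -0.1773, 0.2224]
eef_rot: [-179.5, -0.2, -76.6]
contact_force: [-0.4, -0.0, 0.1]
gripper_width: 0.0004
```

```bash
python3 - <<'E'
from plant import telemetry, cams
import cv2, numpy as np
from h import *
s=telemetry.get_state();print(s["tcp_pos"])
R=Ro.from_euler("xyz",s["eef_rot"],degrees=True).as_matrix()
d=cams.capture("scene");np.savez("s2.npz",**d)
u,v=proj("scene",s["tcp_pos"]);print(u,v)
u0,v0=int(u)-60,int(v)-55
b=cv2.resize(d["frame"][v0:v0+100,u0:u0+130,::-1],None,fx=6,fy=6,interpolation=cv2.INTER_CUBIC)
cv2.imwrite("pics/s2.png",np.clip(b*1.2+20,0,255).astype(np.uint8))
for p in [(0,0,.022),(0,0,.003),(0,0,-.007),(0,0,-.044),(-.0095,-.021,.022),(-.0095,.021,.022),(.0095,-.021,.022),(-.039,-.096,-.044),(.039,-.096,-.044)]:
    q=proj("scene",s["tcp_pos"]+R@p);print(p,np.round([(q[0]-u0)*6,(q[1]-v0)*6]))
E
```

```text
[ 0.42876717 -0.17728383  0.22237444]
253.9745180491792 99.54636130201044
(0, 0, 0.022) [366. 365.]
(0, 0, 0.003) [366. 338.]
(0, 0, -0.007) [366. 323.]
(0, 0, -0.044) [366. 267.]
(-0.0095, -0.021, 0.022) [360. 402.]
(-0.0095, 0.021, 0.022) [405. 344.]
(0.0095, -0.021, 0.022) [326. 386.]
(-0.039, -0.096, -0.044) [330. 441.]
(0.039, -0.096, -0.044) [180. 371.]
```

View pics/s2.png

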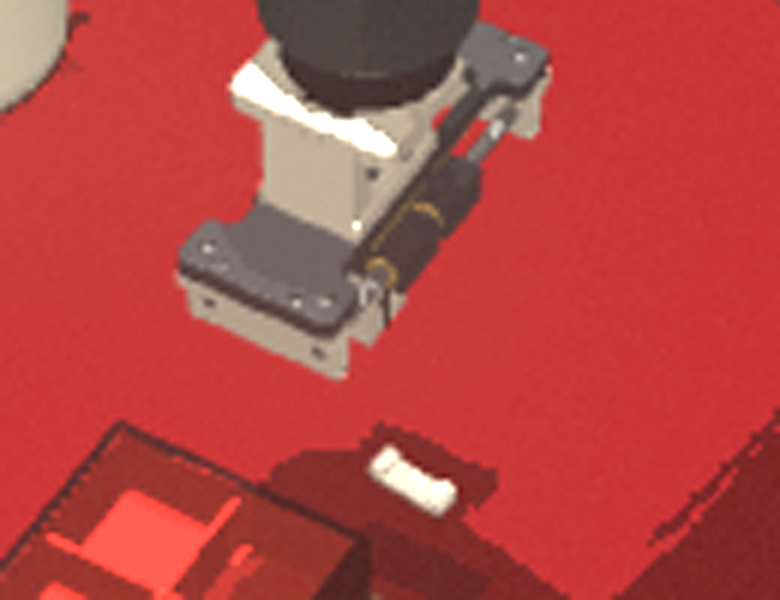

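The gripper in the view sits about 30–40 mm higher than its reported TCP suggests, so the tips were only just below the rim. I'll press lower, at TCP z of about 0.076. That is still clear for the body.

Emit:
carry_out(commands=[0,0,-1,0,1,0,0,-1,0,1,0,0,-1,0,1,0,0,-0.5,0,1,0,0,-0.16,0,1,0.048,0.0115,0,0,1,0.048,0.0115,0,0,1,0.024,0.0055,0,0,1])

```text
time_s: 9.4
tcp_pos: [0.4324, -0.1756, 0.0724]
eef_rot: [-179.9, -0.0, -76.6]
contact_force: [0.8, -0.3, -0.1]
gripper_width: 0.0004
```

Emit:
carry_out(commands=[0.0195,0.0045,0,0,1,0.0195,0.0045,0,0,1,0.0195,0.0045,0,0,1,0.0195,0.0045,0,0,1,0.0195,0.0045,0,0,1])

```text
time_s: 9.9
tcp_pos: [0.4352, -0.1748, 0.0713]
eef_rot: [-180.0, -0.0, -76.6]
contact_force: [-0.6, 0.1, -0.8]
gripper_width: 0.0003
```

Emit:
carry_out(commands=[0.015,0.0035,0,0,1,0.015,0.0035,0,0,1])

```text
time_s: 10.1
tcp_pos: [0.4363, -0.1745, 0.0712]
eef_rot: [180.0, 0.0, -76.6]
contact_force: [-0.3, -0.3, -0.3]
gripper_width: 0.0006
```

Emit:
carry_out(commands=[0.0165,0.004,0,0,1,0.0165,0.004,0,0,1])

```text
time_s: 10.3
tcp_pos: [0.4376, -0.1742, 0.0712]
eef_rot: [180.0, 0.0, -76.6]
contact_force: [-0.9, -0.7, 0.2]
gripper_width: -0.0002
```

Emit:
carry_out(commands=[0.0165,0.004,0,0,1,0.0165,0.004,0,0,1])

```text
time_s: 10.5
tcp_pos: [0.4377, -0.1741, 0.0711]
eef_rot: [179.9, 0.0, -76.6]
contact_force: [-6.3, -2.1, 5.1]
gripper_width: 0.0006
```

Emit:
carry_out(commands=[0.0125,0.003,0,0,1])

```text
time_s: 10.6
tcp_pos: [0.4377, -0.1741, 0.0711]
eef_rot: [179.8, 0.0, -76.6]
contact_force: [-7.7, -2.7, 6.9]
gripper_width: 0.0003
```

Firm contact at about 8 N horizontally. Holding steadily.

Emit:
carry_out(commands=[0,0,0,0,1,0,0,0,0,1,0,0,0,0,1,0,0,0,0,1,0,0,0,0,1,0,0,0,0,1,0,0,0,0,1,0,0,0,0,1])

```text
time_s: 11.4
tcp_pos: [0.4377, -0.1741, 0.0711]
eef_rot: [179.8, 0.0, -76.6]
contact_force: [-5.4, -2.4, 4.5]
gripper_width: 0.0006
```

```bash
python3 - <<'E'
from plant import telemetry
import numpy as np
for i in range(1):
    s=telemetry.get_state();print(s["tcp_pos"].round(5),s["eef_rot"].round(3),s["contact_force"].round(2),s["moment"].round(3))
f=s["contact_force"];m=s["moment"]
r=np.cross(f,m)/(f@f);print("line of action pt",r.round(4), (f/np.linalg.norm(f)).round(3))
E
```

```text
[ 0.43769 -0.1741   0.0711 ] [ 1.79833e+02  2.40000e-02 -7.66290e+01] [-5.43 -2.43  4.53] [-0.587  2.023 -0.034]
line of action pt [-0.1623 -0.0508 -0.222 ] [-0.727 -0.324  0.606]
```

Held for 0.9 s at 6–8 N. Now the near-right end, at the same height.

Emit:
carry_out(commands=[-0.146,-0.035,0,0,1,0.112,-0.47,0,0,1,0.224,-0.941,0,0,1,0.224,-0.941,0,0,1,0.112,-0.47,0,0,1,0,0,0,0,1,0.0195,0.0045,0,0,1,0.0195,0.0045,0,0,1])

```text
time_s: 12.2
tcp_pos: [0.4619, -0.2871, 0.0712]
eef_rot: [-180.0, 0.0, -76.6]
contact_force: [0.5, 0.8, 0.4]
gripper_width: 0.0004
```

Emit:
carry_out(commands=[0.0195,0.0045,0,0,1,0.0145,0.0035,0,0,1])

```text
time_s: 12.4
tcp_pos: [0.4637, -0.2867, 0.0715]
eef_rot: [-180.0, -0.0, -76.5]
contact_force: [-0.8, 0.3, -0.2]
gripper_width: 0.001
```

Emit:
carry_out(commands=[0.0165,0.004,0,0,1,0.0165,0.004,0,0,1])

```text
time_s: 12.6
tcp_pos: [0.4644, -0.2866, 0.0713]
eef_rot: [180.0, 0.0, -76.6]
contact_force: [-3.1, 0.7, 2.5]
gripper_width: 0.0005
```

Emit:
carry_out(commands=[0.0165,0.004,0,0,1,0,0,0,0,1,0,0,0,0,1,0,0,0,0,1,0,0,0,0,1,0,0,0,0,1,0,0,0,0,1,0,0,0,0,1])

```text
time_s: 13.4
tcp_pos: [0.4645, -0.2867, 0.0712]
eef_rot: [179.9, 0.0, -76.6]
contact_force: [-5.2, 1.4, 4.9]
gripper_width: 0.0001
```

```bash
python3 - <<'E'
from plant import telemetry,cams
import numpy as np
s=telemetry.get_state();print(s["tcp_pos"].round(5),s["eef_rot"].round(3),s["contact_force"].round(2))
c=cams.capture("wrist");np.savez("w5.npz",**c,pos=s["tcp_pos"],rot=s["eef_rot"])
d=s["tcp_pos"][:2]-np.array([.43769,-.1741]);print("yaw deg",np.degrees(np.arctan2(d[0],-d[1])),np.linalg.norm(d))
E
```

```text
[ 0.46447 -0.28671  0.07121] [ 1.7993e+02  4.0000e-02 -7.6621e+01] [-5.19  1.43  4.9 ]
yaw deg 13.379448674815675 0.11575065229026957
```

Yaw by feel is 13.4°, which matches the camera. Now round to the right-hand wall, raising and turning the tool by 90° on the way.

Emit:
carry_out(commands=[-0.2,-0.05,0,0,1,0,0,1,1,1,0,0,1,1,1,0,0,0.5,1,1,0.55,-0.12,0,1,1,0.55,-0.12,0,1,1,0.55,-0.12,0,1,1,0.55,-0.12,0,1,1])

```text
time_s: 14.25
tcp_pos: [0.5464, -0.3084, 0.1714]
eef_rot: [-179.9, -0.1, -48.4]
contact_force: [-1.3, -0.7, 0.6]
gripper_width: 0.0006
```

Emit:
carry_out(commands=[0.3,-0.07,0,1,1,0.28,-0.07,0,1,1,0,0,0,1,1,0,0,0,1,1,0,0,0,1,1,0,0,0,1,1,0,0,0,1,1,0,0,0,1,1])

```text
time_s: 15.05
tcp_pos: [0.5687, -0.3139, 0.1711]
eef_rot: [-180.0, -0.1, -16.4]
contact_force: [-0.7, 0.8, -0.2]
gripper_width: 0.0007
```

Emit:
carry_out(commands=[0,0,0,1,1,0,0,0,1,1,0,0,0,1,1,0,0,0,1,1,0,0,-0.6,1,1,0,0,-0.7,1,1,0,0,-0.7,1,1,0,0,-0.5,0.5,1])

```text
time_s: 15.85
tcp_pos: [0.568, -0.3136, 0.0693]
eef_rot: [-180.0, 0.0, 13.5]
contact_force: [1.1, 0.7, 0.1]
gripper_width: 0.0005
```

Emit:
carry_out(commands=[-0.006,0.024,0,0,1,-0.006,0.024,0,0,1,-0.006,0.024,0,0,1,-0.006,0.024,0,0,1,-0.006,0.024,0,0,1,-0.006,0.024,0,0,1,-0.006,0.024,0,0,1])

```text
time_s: 16.55
tcp_pos: [0.567, -0.3069, 0.0716]
eef_rot: [180.0, -0.0, 13.4]
contact_force: [0.1, 0.2, -0.6]
gripper_width: 0.0005
```

Emit:
carry_out(commands=[-0.005,0.02,0,0,1,-0.005,0.02,0,0,1])

```text
time_s: 16.75
tcp_pos: [0.5665, -0.3053, 0.0713]
eef_rot: [-180.0, 0.0, 13.4]
contact_force: [0.3, 0.0, -0.8]
gripper_width: 0.0007
```

Emit:
carry_out(commands=[-0.004,0.0165,0,0,1,-0.004,0.0165,0,0,1])

```text
time_s: 16.95
tcp_pos: [0.5661, -0.3039, 0.0712]
eef_rot: [-180.0, 0.0, 13.4]
contact_force: [-0.2, 0.0, -0.7]
gripper_width: 0.0004
```

Emit:
carry_out(commands=[-0.004,0.0165,0,0,1,-0.004,0.0165,0,0,1])

```text
time_s: 17.15
tcp_pos: [0.5658, -0.3027, 0.0712]
eef_rot: [180.0, 0.0, 13.4]
contact_force: [-0.2, -0.1, -0.1]
gripper_width: 0.0007
```

Emit:
carry_out(commands=[-0.004,0.0165,0,0,1,-0.003,0.013,0,0,1])

```text
time_s: 17.35
tcp_pos: [0.5656, -0.3014, 0.0713]
eef_rot: [180.0, 0.0, 13.4]
contact_force: [0.7, -0.3, -0.1]
gripper_width: 0.0002
```

Emit:
carry_out(commands=[-0.003,0.013,0,0,1,-0.003,0.013,0,0,1])

```text
time_s: 17.55
tcp_pos: [0.5653, -0.3005, 0.0713]
eef_rot: [180.0, -0.0, 13.4]
contact_force: [0.7, -0.6, 0.4]
gripper_width: 0.0007
```

Emit:
carry_out(commands=[-0.003,0.013,0,0,1,-0.003,0.013,0,0,1])

```text
time_s: 17.75
tcp_pos: [0.5652, -0.2996, 0.0713]
eef_rot: [180.0, -0.0, 13.4]
contact_force: [-0.4, -3.8, -1.2]
gripper_width: 0.0003
```

Emit:
carry_out(commands=[-0.003,0.013,0,0,1,-0.003,0.013,0,0,1])

```text
time_s: 17.95
tcp_pos: [0.5652, -0.2995, 0.0714]
eef_rot: [179.9, -0.0, 13.4]
contact_force: [1.1, -8.6, -3.2]
gripper_width: 0.0003
```

Emit:
carry_out(commands=[-0.003,0.013,0,0,1,-0.003,0.013,0,0,1])

```text
time_s: 18.15
tcp_pos: [0.5652, -0.2994, 0.0714]
eef_rot: [179.8, -0.0, 13.4]
contact_force: [2.2, -14.6, -5.2]
gripper_width: 0.0006
```

Contact on the right wall at about 15 N. Easing back slightly and holding.

Emit:
carry_out(commands=[0.003,-0.013,0,0,1,0,0,0,0,1,0,0,0,0,1,0,0,0,0,1,0,0,0,0,1,0,0,0,0,1,0,0,0,0,1,0,0,0,0,1])

```text
time_s: 18.95
tcp_pos: [0.5652, -0.2995, 0.0714]
eef_rot: [179.9, -0.0, 13.4]
contact_force: [2.5, -9.6, -3.3]
gripper_width: 0.0003
```

```bash
python3 - <<'E'
from plant import telemetry,cams
import numpy as np
s=telemetry.get_state();print(s["tcp_pos"].round(5),s["eef_rot"].round(3),s["contact_force"].round(2),s["joints"].round(1))
t=np.radians(13.4);n=np.array([np.cos(t),np.sin(t)]);y=np.array([-n[1],n[0]])
a=np.mean([[.4376,-.1741],[.46435,-.28675]],0);b=s["tcp_pos"][:2]
print("mid of right wall check: along n from near TCP", (b-a)@n)
for h in (.0165,.018,.0195,.021): print(h, (n*(a@n+h+.075)+y*(b@y+h+.075)).round(4), "press-from-mid",(b@n-(a@n+h+.075)).round(4), [((np.array(p)-n*(a@n+h+.075)-y*(b@y+h+.075))@y).round(4) for p in ([.4376,-.1741],[.46435,-.28675])])
E
```

```text
[ 0.56515 -0.29946  0.07137] [ 1.79886e+02 -2.30000e-02  1.33900e+01] [ 2.48 -9.65 -3.25] [-1.040e+01  2.420e+01 -1.440e+01  1.000e-01 -5.130e+01  1.137e+02]
mid of right wall check: along n from near TCP 0.09507056413619047
0.0165 [ 0.5405 -0.2113] press-from-mid 0.0036 [np.float64(0.06), np.float64(-0.0558)]
0.018 [ 0.5416 -0.2095] press-from-mid 0.0021 [np.float64(0.0585), np.float64(-0.0573)]
0.0195 [ 0.5427 -0.2077] press-from-mid 0.0006 [np.float64(0.057), np.float64(-0.0588)]
0.021 [ 0.5438 -0.2059] press-from-mid -0.0009 [np.float64(0.0555), np.float64(-0.0603)]
```

Three contacts agree: yaw 13.4°, and with a finger half-thickness of about 18 mm (both cameras) the box centre is about (0.5416, -0.2095). Now to the lid.

Emit:
carry_out(commands=[0.05,-0.2,0,0,1,0,0,1,0,1,0,0,1,0,1,0,0,1,0,1,0,0,0.25,0,1,0,1,0,0,-1,0,1,0,0,-1,0,1,0,0,-1])

```text
time_s: 19.75
tcp_pos: [0.5664, -0.1848, 0.2011]
eef_rot: [-180.0, 0.0, 13.3]
contact_force: [0.9, 0.0, 1.0]
gripper_width: 0.0187
```

Emit:
carry_out(commands=[-0.1,1,0,-1,-1,-0.1,1,0,-1,-1,-0.1,1,0,-1,-1,-0.1,1,0,-0.35,-1,-0.1,1,0,0,-1,-0.1,1,0,0,-1,-0.1,1,0,0,-1,-0.06,1,0,0,-1])

```text
time_s: 20.55
tcp_pos: [0.5357, 0.1358, 0.2013]
eef_rot: [-180.0, 0.0, 0.0]
contact_force: [1.1, -0.8, 0.6]
gripper_width: 0.0827
```

Emit:
carry_out(commands=[0,0.6,0,0,-1,0,0,-0.5,0,-1,0,0,-1,0,-1,0,0,-0.5,0,-1,0,0,-0.1,0,-1,0,0,0,0,-1])

```text
time_s: 21.15
tcp_pos: [0.5363, 0.158, 0.117]
eef_rot: [180.0, 0.1, 0.0]
contact_force: [0.4, -0.0, 0.6]
gripper_width: 0.0876
```

```bash
python3 - <<'E'
from plant import telemetry, cams
import cv2, numpy as np
s=telemetry.get_state();print(s["tcp_pos"],s["eef_rot"],s["contact_force"])
c=cams.capture("wrist");np.savez("w6.npz",**c,pos=s["tcp_pos"],rot=s["eef_rot"])
a=cv2.resize(c["frame"][:,:,::-1],(800,600),interpolation=cv2.INTER_CUBIC)
cv2.imwrite("pics/w6.png",np.clip(a*1.5+10,0,255).astype(np.uint8))
E
```

```text
[0.53629906 0.15797208 0.11702652] [1.79951664e+02 5.74383522e-02 3.18913871e-03] [ 0.41823586 -0.03142427  0.61841276]
```

View pics/w6.png

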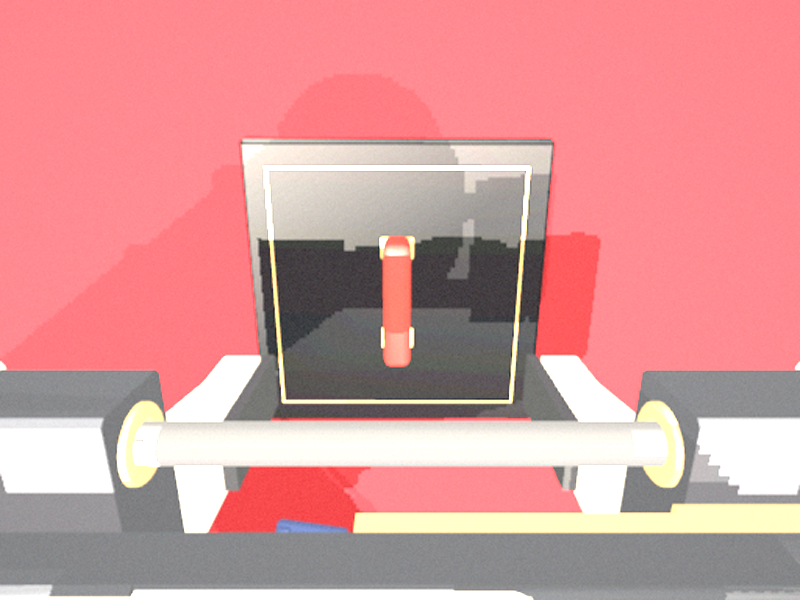

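The wrist view shows the bar at cols 383–411, rows 237–367, lid top corners (243,141), (552,141), and tapered fingers with pad tips at (275,357) and (525,357). Checking positions.

```bash
python3 - <<'E'
from h import *
for a in [(397,240,.044),(397,365,.044),(383,300,.048),(411,300,.048),(243,141,.02),(552,141,.02),(265,168,.02),(530,168,.02),(283,402,.02),(514,402,.02)]: print(a,wray("w6",*a).round(4))
E
```

```text
(397, 240, 0.044) [0.5698 0.1583]
(397, 365, 0.044) [0.5022 0.1584]
(383, 300, 0.048) [0.54   0.1654]
(411, 300, 0.048) [0.54   0.1513]
(243, 141, 0.02) [0.6162 0.2369]
(552, 141, 0.02) [0.6163 0.0791]
(265, 168, 0.02) [0.6029 0.2268]
(530, 168, 0.02) [0.6029 0.0893]
(283, 402, 0.02) [0.4663 0.2271]
(514, 402, 0.02) [0.4662 0.0881]
```

Emit:
carry_out(commands=[0,0,-0.6,0,-1,0,0,-0.7,0,-1,0,0,-0.3,0,-1,0,0,-0.15,0,-1,0,0,-0.05,0,-1,0,0,-0.03,0,-1,0,0,-0.02,0,-1,0,0,-0.02,0,-1])

```text
time_s: 22.0
tcp_pos: [0.5368, 0.1584, 0.0432]
eef_rot: [-180.0, -0.1, 0.0]
contact_force: [0.0, -0.1, 0.1]
gripper_width: 0.0875
```

Emit:
carry_out(commands=[0,0,-0.025,0,-1,0,0,-0.025,0,-1,0,0,-0.025,0,-1,0,0,-0.025,0,-1])

```text
time_s: 22.4
tcp_pos: [0.5363, 0.1581, 0.0384]
eef_rot: [180.0, -0.0, -0.0]
contact_force: [-0.2, 0.5, 0.2]
gripper_width: 0.0874
```

No contact where the spec'd tips would already touch the plate, so the fingers really are shorter. I'll keep going down with a force watch.

Emit:
carry_out(commands=[0,0,-0.05,0,-1,0,0,-0.05,0,-1,0,0,-0.05,0,-1,0,0,-0.05,0,-1,0,0,-0.05,0,-1,0,0,-0.05,0,-1])

```text
time_s: 23.0
tcp_pos: [0.5363, 0.1581, 0.0262]
eef_rot: [180.0, 0.0, -0.0]
contact_force: [0.8, -0.1, -0.1]
gripper_width: 0.0875
```

Emit:
carry_out(commands=[0,0,-0.025,0,-1,0,0,-0.025,0,-1,0,0,-0.025,0,-1,0,0,-0.025,0,-1])

```text
time_s: 23.4
tcp_pos: [0.5364, 0.1581, 0.0224]
eef_rot: [-180.0, -0.0, -0.0]
contact_force: [1.0, -0.6, 0.6]
gripper_width: 0.0878
```

Emit:
carry_out(commands=[0,0,-0.025,0,-1,0,0,-0.025,0,1,0,0,0,0,1,0,0,0,0,1,0,0,0,0,1,0,0,0,0,1,0,0,0,0,1,0,0,0,0,1], grip_force=35)

```text
time_s: 24.2
tcp_pos: [0.5363, 0.1581, 0.0205]
eef_rot: [-180.0, -0.0, -0.0]
contact_force: [-0.3, 0.4, 0.2]
gripper_width: 0.0374
```

Emit:
carry_out(commands=[0,0,0,0,1,0,0,0,0,1,0,0,0,0,1,0,0,0,0,1,0,0,0,0,1])

```text
time_s: 24.7
tcp_pos: [0.5364, 0.1583, 0.0205]
eef_rot: [-180.0, -0.0, -0.0]
contact_force: [-1.1, 1.8, -0.3]
gripper_width: 0.0137
```

Emit:
carry_out(commands=[0,0,0.04,0,1,0,0,0.08,0,1,0,0,0.25,0,1,0,0,0.6,0,1,0,0,1,0,1,0,0,1,0,1,0,0,0.8,0,1,0,0,0.25,0,1])

```text
time_s: 25.5
tcp_pos: [0.538, 0.1589, 0.186]
eef_rot: [-179.8, -0.3, 0.0]
contact_force: [0.1, 0.1, -3.1]
gripper_width: 0.0137
```

Emit:
carry_out(commands=[0,-0.3,0,0.3,1,0,-0.6,0,0.6,1,0.025,-0.8,0,0.7,1,0.025,-0.9,0,0.7,1,0.025,-0.9,0,0.7,1,0.025,-0.9,0,0.35,1,0.025,-0.9,0,0,1,0.025,-0.9,0,0,1])

```text
time_s: 26.3
tcp_pos: [0.5414, -0.0913, 0.1806]
eef_rot: [-180.0, 0.1, 13.4]
contact_force: [1.7, 0.0, -2.6]
gripper_width: 0.0137
```

Emit:
carry_out(commands=[0,-0.9,0,0,1,0,-0.9,0,0,1,0,-0.6,0,0,1,0,-0.4,0,0,1,0,-0.19,0,0,1,0,0,-0.2,0,1,0,0,-0.1,0,1,0,0,0,0,1])

```text
time_s: 27.1
tcp_pos: [0.5418, -0.2083, 0.1681]
eef_rot: [-179.9, 0.1, 13.5]
contact_force: [-0.0, -0.4, -2.8]
gripper_width: 0.0135
```

```bash
python3 - <<'E'
from plant import telemetry, cams
import cv2, numpy as np
s=telemetry.get_state();print(s["tcp_pos"],s["eef_rot"],s["contact_force"],s["moment"])
c=cams.capture("wrist");np.savez("w7.npz",**c,pos=s["tcp_pos"],rot=s["eef_rot"])
a=cv2.resize(c["frame"][:260,:,::-1],None,fx=1.5625,fy=1.5625,interpolation=cv2.INTER_CUBIC)
cv2.imwrite("pics/w7.png",np.clip(a*1.6+10,0,255).astype(np.uint8))
E
```

```text
[ 0.54175045 -0.20834609  0.16806927] [-1.79946140e+02  9.76807257e-02  1.34516541e+01] [-1.39234971e-03 -4.39598112e-01 -2.76812159e+00] [-0.06112695  0.04122157  0.01904995]
```

View pics/w7.png

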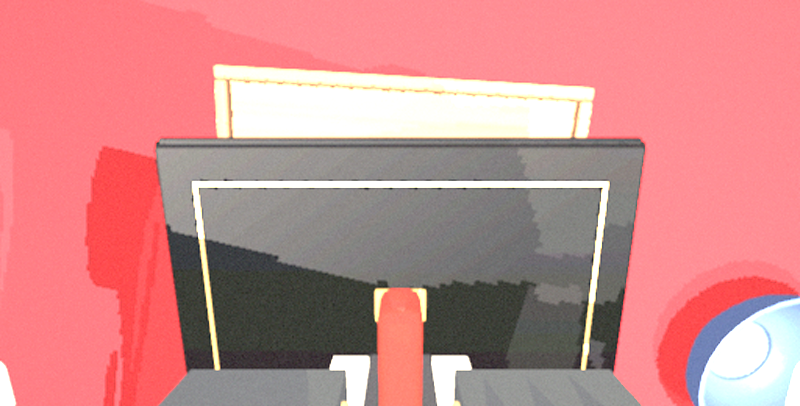

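Lid held level, far edge at (158,143)–(643,143). Computing its offset in the tool frame.

```bash
python3 - <<'E'
from h import *
from plant import telemetry
c=np.load("w7.npz");pos=c["pos"];t=np.radians(c["rot"][2]);n=np.array([np.cos(t),np.sin(t)]);y=np.array([-n[1],n[0]])
for p in [(158,143),(643,143),(400,139),(195,185),(607,185),(217,368),(585,368)]:
    w=wray("w7",*p,pos[2]-.0005)-pos[:2];print(p,(w@n).round(4),(w@y).round(4))
print(telemetry.get_state()["tcp_pos"])
E
```

```text
(158, 143) 0.0795 0.0776
(643, 143) 0.0796 -0.0797
(400, 139) 0.0808 -0.0009
(195, 185) 0.0662 0.0672
(607, 185) 0.0662 -0.0697
(217, 368) -0.0008 0.0674
(585, 368) -0.0007 -0.07
[ 0.54212778 -0.20847896  0.16870275]
```

Emit:
carry_out(commands=[0,0,-0.2,0,1,0,0,-0.2,0,1,0,0,0,0,1])

```text
time_s: 27.45
tcp_pos: [0.5414, -0.209, 0.1517]
eef_rot: [-179.9, 0.1, 13.4]
contact_force: [-1.0, -0.5, -2.4]
gripper_width: 0.0135
```

Emit:
carry_out(commands=[-0.0175,0,-0.1,0,1,0,0,-0.1,0,1,0,0,-0.1,0,1,0,0,-0.05,0,1,0,0,-0.03,0,1,0,0,-0.03,0,1,0,0,0,0,1])

```text
time_s: 28.15
tcp_pos: [0.5416, -0.2095, 0.1368]
eef_rot: [180.0, 0.0, 13.4]
contact_force: [-0.2, -0.0, -2.9]
gripper_width: 0.0141
```

Emit:
carry_out(commands=[0,0,-0.03,0,1,0,0,-0.03,0,1,0,0,-0.03,0,1,0,0,-0.03,0,1])

```text
time_s: 28.55
tcp_pos: [0.5416, -0.2094, 0.132]
eef_rot: [-180.0, 0.0, 13.4]
contact_force: [0.1, 0.6, -2.6]
gripper_width: 0.0135
```

Emit:
carry_out(commands=[0,0,-0.03,0,1,0,0,-0.03,0,1,0,0,-0.03,0,1])

```text
time_s: 28.85
tcp_pos: [0.5416, -0.2095, 0.1283]
eef_rot: [-180.0, 0.0, 13.4]
contact_force: [0.3, -0.3, -2.7]
gripper_width: 0.0139
```

Emit:
carry_out(commands=[0,0,-0.03,0,1,0,0,-0.03,0,1])

```text
time_s: 29.05
tcp_pos: [0.5416, -0.2095, 0.1259]
eef_rot: [-180.0, 0.0, 13.4]
contact_force: [-0.4, 1.1, -2.7]
gripper_width: 0.0138
```

The skirt is past the rim with no force. Going on down.

Emit:
carry_out(commands=[0,0,-0.03,0,1,0,0,-0.03,0,1,0,0,-0.03,0,1])

```text
time_s: 29.35
tcp_pos: [0.5416, -0.2095, 0.1224]
eef_rot: [-180.0, 0.0, 13.4]
contact_force: [0.1, 0.7, -4.0]
gripper_width: 0.0135
```

Emit:
carry_out(commands=[0,0,-0.025,0,1,0,0,-0.025,0,1,0,0,-0.025,0,1])

```text
time_s: 29.65
tcp_pos: [0.5416, -0.2095, 0.1194]
eef_rot: [180.0, -0.0, 13.4]
contact_force: [-0.2, -0.5, -2.6]
gripper_width: 0.0135
```

Emit:
carry_out(commands=[0,0,-0.025,0,1,0,0,-0.025,0,1])

```text
time_s: 29.85
tcp_pos: [0.5416, -0.2095, 0.1174]
eef_rot: [-180.0, 0.0, 13.4]
contact_force: [0.7, -0.1, -2.4]
gripper_width: 0.0136
```

Emit:
carry_out(commands=[0,0,-0.025,0,1,0,0,-0.015,0,1])

```text
time_s: 30.05
tcp_pos: [0.5416, -0.2095, 0.1163]
eef_rot: [180.0, 0.0, 13.4]
contact_force: [-2.2, 3.5, 5.6]
gripper_width: 0.0137
```

Emit:
carry_out(commands=[0,0,-0.02,0,1])

```text
time_s: 30.15
tcp_pos: [0.5417, -0.2095, 0.1162]
eef_rot: [180.0, -0.0, 13.4]
contact_force: [-5.6, 4.5, 13.2]
gripper_width: 0.0139
```

Seated: TCP z is 0.1162 against 0.1165 expected, with a clear support force. Relieve, open, and rise.

Emit:
carry_out(commands=[0,0,0.025,0,1,0,0,0,0,-0.2,0,0,0,0,-0.2,0,0,0,0,-0.2,0,0,0,0,-0.2,0,0,0,0,-0.2,0,0,0,0,-0.2,0,0,0,0,-0.2])

```text
time_s: 30.95
tcp_pos: [0.5417, -0.2095, 0.116]
eef_rot: [180.0, -0.0, 13.4]
contact_force: [1.3, 0.2, -0.2]
gripper_width: 0.0523
```

Emit:
carry_out(commands=[0,0,0.1,0,-0.2,0,0,0.5,0,-0.2,0,0,1,0,-0.2,0,0,1,0,-0.2,-1,0.8,0.5,0,-0.2,-1,1,0,0,-0.2,-0.5,1,0,0,-0.2,0,1,0,0,-0.2])

```text
time_s: 31.75
tcp_pos: [0.4475, -0.0644, 0.2393]
eef_rot: [-180.0, -0.1, 13.3]
contact_force: [1.7, 0.5, 0.5]
gripper_width: 0.0525
```

Emit:
carry_out(commands=[0,1,0,0,-0.2,0,1,0,0,-0.2,0,1,0,0,-0.2,0,0.5,0,0,-0.2,0,0,0,0,-0.2])

```text
time_s: 32.25
tcp_pos: [0.45, 0.0772, 0.2387]
eef_rot: [-180.0, -0.0, 13.6]
contact_force: [-0.2, -0.4, 0.5]
gripper_width: 0.0524
```

```bash
python3 - <<'E'
from plant import telemetry, cams
import cv2, numpy as np
s=telemetry.get_state();print(s["time_s"],s["tcp_pos"],s["contact_force"])
t=cams.capture("top");np.savez("top2.npz",**t);c=cams.capture("scene");np.savez("s3.npz",**c)
a=cv2.resize(t["frame"][95:275,80:420,::-1],(790,418),interpolation=cv2.INTER_CUBIC)[:,340:740]
b=cv2.resize(c["frame"][95:215,160:290,::-1],(400,369),interpolation=cv2.INTER_CUBIC)
im=np.zeros((420,800,3),np.uint8);im[:418,:400]=a[:418];im[:369,400:]=b
cv2.imwrite("pics/end.png",np.clip(im*1.6+10,0,255).astype(np.uint8))
E
```

```text
32.25 [0.45000479 0.07722807 0.23867764] [-0.17860201 -0.39464176  0.48954948]
```

View pics/end.png

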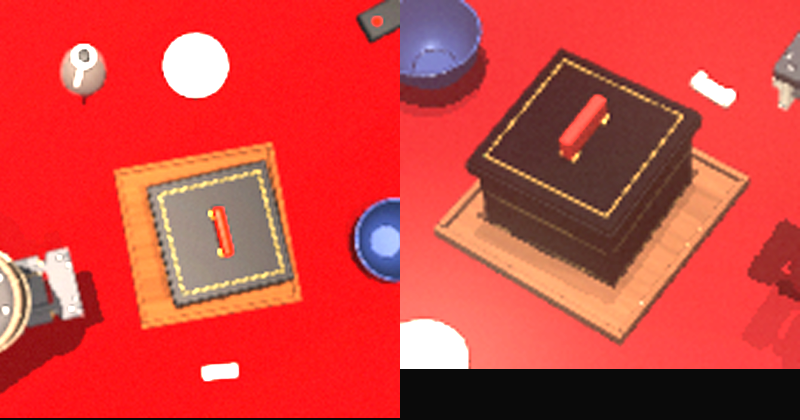

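Both views show the lid level and square on the box, with everything else in place and the gripper clear. Handing in.

```bash
python3 -c "
from plant import r
print(r.close_job())"
```

```text
the job is handed in; nothing more can be done
None
```

The lid is on the jubako, fully down and square with it, and the job is handed in at about 32 s.

**Presses:** I pressed near-left, near-right, then the middle of the right wall, holding each for about 0.8 s. The steady force was about 6–8 N on the near wall and 10 N on the right wall, with a brief peak near 15 N there. The presses gave a yaw of 13.4°. The box centre came out at about (0.5416, -0.2095), using an 18 mm closed-finger half-thickness read from the cameras rather than from touch.

**Lid:** I gripped it by the red bar (13.7 mm opening) and lowered it at 10–12 mm/s. The skirt slid over the rim without resistance. It seated with the tool at z = 0.1162 m, where 0.1165 m was expected. I pressed down with about 13 N, then let go and withdrew. The last top and scene pictures show the lid level and square, with nothing else in those views disturbed.

**What disagreed:**
- **Fingertip reach:** the fingertips ended about 29 mm short of the stated 22 mm ahead of the TCP. My first approach at the near wall therefore passed above the rim without touching.
- **Extra touch:** a second approach touched the near-left wall at about 4 N for a moment, just below the rim. I then redid that press lower down before going on.
- **Vertical force:** the presses also showed a vertical force, up to about 7 N on the near wall. I took it for friction and arm flex, but did not confirm that.

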